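Free a laptop's battery by its hidden catch and put it on test

ROBOT

A 6-joint arm with a two-finger parallel gripper is mounted at the origin on the work surface. World frame = base frame: x ahead of the robot, y to its left, z up, the work surface at z = 0. Lengths are in m, angles in rad, forces in N, time in s.
With the tool pointing down it reaches from about 0.3 to 0.775 m from the base axis. Payload 14.6 kg.
Tool frame: the origin (TCP) lies at the centre of the arm's flange, where the gripper is bolted on; the fingertips stand 199 mm ahead of it and the grasp point (between the pads) lies ctrl.tcp_to_grasp ahead of it (ctrl.tcp_to_grasp is the distance from the TCP to the grasp point, in m); z points along the fingers, y is the line along which they close (so a half turn about z gives the same grasp; the last joint's range is limited). The gripper opens to 94 mm and grips with 3 to 60 N. Pads are 16 mm wide; open, the fingers measure 119 mm over their backs; the gripper's body (75 mm by 177 mm) begins 78 mm behind the grasp point.
Start: joints at [1.255, 0.3, 1.521, -0, 1.321, -0.067], TCP at [0.135, 0.533, 0.405] pointing down, gripper open.
Joint ranges: [-3.03, 3.03], [-0.79, 2.21], [0.23, 2.52], [-1.04, 4.18], [0, 3.07], [-2.55, 2.55]. Speed limits (rad/s): [2.22, 2.22, 2.57, 3.14, 3.14, 3.14].

INTERFACE

Orientations are given as [roll, pitch, yaw] about the fixed x, y, z axes, in that order (R = Rz(yaw) Ry(pitch) Rx(roll)).
In Python, from station import ctrl gives the robot as it stands. The module is installed in compiled form; this text tells all that it offers.
- The arm moves only by the shell command python3 -m jog 'ROWS' [OPENING] [FORCE]. ROWS is JSON, a list of rows, each a list of 6 numbers: the shift along the tool's x, y, z in cm, then the turn, a rotation vector about the tool's x, y, z in rad. In form: [[tx, ty, tz, ax, ay, az], ...]. A call has 1 to 8 rows; each row is the pose to reach, as a shift and turn from the pose commanded when the call began, along the tool's axes at that moment; what a row does not reach only later rows make up. A row lasts 1/10 s, in which the tool goes at most 50 mm and 8.59 degrees, less where a joint would pass 70% of its speed; a pose out of reach is approached as far as the arm can. A call with a gripper value outside its range is refused whole. OPENING is the opening in per cent of the stroke, from 0 (shut) to 100 (fully open), set as the call begins (- or left out, the last holds). The fingers move at their own pace and stop on an object; FORCE is the grip in N (left out, the last holds). Time passes only in rows, so rows that repeat a pose let the fingers close. It gives the time, the measured TCP pose, the force, the opening and the grip force at its end, in the units of the state.
- ctrl.get_obs(): the state, without advancing time (a new reading comes with each control period).
- ctrl.camera(name): name is "side" or "top"; returns a dict with "img" (420x560x3 uint8, blue, green, red), "intrinsics" (3x3 intrinsics, pixels), "R" (3x3) and "t" (3): a world point X has camera coordinates R X + t. Camera axes: x right, y down, z forward; pixel columns grow to the right and rows downward; lengths in m; the calibration is good to about 2 mm. A picture is of the moment at which its call begins. There is no depth.
- ctrl.hand_in(): hands the job in; it is judged then, once.
The state is a dict: "time_s": time; "qpos": joint angles; "joint_vel": joint speeds; "tau": joint torques, N m; "ee_pos": TCP position; "eef_rot": TCP orientation; "force": force on the tool from outside, world axes, zero at the start; "moment": the same for the moment, N m; "grip_width": finger opening in m; "grip_force": force on a finger pad.
Only numpy, scipy, OpenCV 4.12 (cv2) and the standard library are available. Lean on these libraries where they do the work, as an engineer would, in place of code of your own. Each camera call takes 0.05 s, during which the arm holds its last target. There are 200 camera calls.

TASK

Get the battery pack out of the upturned laptop and test it: somewhere along the dark ledge at the laptop's low edge a recess with the release catch is hidden; feel along the ledge for it, and press the catch fully in so that the pack rises. Then lift the pack out, lay it gently flat in the battery tester's cradle, let go of it, and after that throw the tester's lever fully over. Leave the other things on the bench as they are.

Things in the scene. Friction and masses are not known exactly. Their poses are not given: they have to be found in the camera images.
- laptop: grey laptop, 360 mm wide along its y, 240 mm long, fixed underside up on a sloped stand, high side away from the robot. Origin on the bench under the slope's centre; x level, uphill, away from the robot, turned up to 0.4 rad to the right; y left; z up. The slope faces the robot and rises 22 degrees along x. Its flat shell face runs from 68 mm downhill to 120 mm uphill of the slope's centre, which is 125 mm above the origin
- ledge_mid (a point): middle of the dark flat ledge along the low edge, on its surface. Its axes: x uphill along the slope, y left along the ledge, z square out of the slope (22 degrees from vertical). The ledge is 44 mm wide in x and open for y = -78 to 78 mm between raised ends 12 mm high; uphill of it the shell steps up 12 mm; downhill is a rail 8 mm wide, level with it
- catch (a joint): the catch, a dark plate flooring a recess in the ledge. The recess is 46 mm long in the ledge's y and takes the ledge's full width; its centre is anywhere within 50 mm of ledge_mid in y, not told: find it by touch. The plate is 12 mm below the ledge; it travels into the slope: 0 out, 0.010 m fully in (hard stop), with 7 to 15 N. It stays where left and raises the pack by 1.6 times its travel
- bay_mid (a point): middle of the battery bay's mouth, level with the shell's face; axes as ledge_mid (x uphill, y left, z square out of the slope); 100 mm uphill of the ledge's middle. The bay is 56 mm in x, 184 mm in y; the shell is flat for 50 mm downhill and 80 mm uphill of it
- battery_mid (a point): centre of the loose grey-blue battery pack, 52 x 180 x 22 mm in its x, y, z, 0.2 to 0.3 kg. It starts in the bay with its axes along the bay's, top flush with the shell: no grip. With the catch fully in it stands 16 mm proud and can be gripped across its 52 mm, tool square to the slope; it stays up unless pushed down with about 4 N
- battery: the same battery pack; this origin is the centre of its underside, 11 mm below its centre
- tester: grey bench battery tester, a fixed box 180 x 260 x 40 mm (x, y, z); origin on the bench under its centre, x away from the robot, turned up to 0.4 rad to the left, y left, z up. On its top: the cradle in the half nearer the robot, the lever at the back left
- cradle_mid (a point): middle of the cradle's floor, on the tester's top face, 40 mm above the bench and 45 mm nearer the robot than its centre; axes as the tester's. It takes the pack flat, length along y, either way round: end stops 12 mm high and 200 mm apart; at each corner a tab 8 mm high, 30 mm long, the two sides' tabs 64 mm apart; between them the long sides are open (140 mm) for fingers
- lever (a joint): the tester's start lever, a stick with a ball on its end 80 mm from the hinge, which lies 62 mm above the bench at the tester's x 50, y 95 mm, along the tester's y. 0: leaning 0.5 rad to the tester's -x; 1.0 rad: fully over, leaning 0.5 rad to +x. It starts at 0 to 0.2, takes about 1 N at the ball, and stays where left
- lever_tip (a point): centre of the lever's ball, 26 mm across, black; its housing is 70 x 50 x 25 mm on the tester's top
- hard_drive: bystander: bare disk drive 100 x 70 x 25 mm; origin at its underside
- driver_a: bystander: screwdriver lying down, 150 mm
- driver_b: bystander: screwdriver lying down, 130 mm
- screw_jar: bystander: small jar, 36 mm across, 45 mm high, standing on the tester's back right corner; origin at its underside
- saucer: bystander: white saucer, 110 mm across
- tea_glass: bystander: amber tea glass standing on the saucer, 58 mm across, 80 mm high; origin at its underside
- solder_spool: bystander: steel spool, 60 mm across, 50 mm high; origin at its underside
- phone: bystander: small phone, 100 x 47 x 15 mm

How it is judged:
On the way, in this order (a step that is already met when the one before it is completed fails the run):
1. the catch is pressed in (7.5 mm or more of its 10 mm) (value of joint catch above 0.0075 m), for 0.1 s.
2. the pack is lifted out of the bay (its centre more than 60 mm from the bay's mouth) (distance between battery_mid and bay_mid above 0.06 m), for 0.1 s.
3. the pack lies flat in the cradle, let go, before the lever is thrown (x of battery_mid in the frame of cradle_mid between -0.01 and 0.01 m and y of battery_mid in the frame of cradle_mid between -0.014 and 0.014 m and z of battery_mid in the frame of cradle_mid between 0.005 and 0.016 m and angle between battery_mid's own z axis and vertical below 0.1 rad and linear speed of battery below 0.03 m/s and contact force between the fingers and battery below 0.1 N and value of joint lever below 0.5 rad), for 0.2 s.
4. the lever is thrown over (0.8 rad or more) (value of joint lever above 0.8 rad), for 0.1 s.
At the end, for the whole second after the job is handed in: The battery pack lies flat (within 0.1 rad) on the cradle's floor between its stops and tabs (centre within 10 mm of the cradle's middle across and 14 mm along), at rest and released, and the tester's lever stands at 0.8 rad or more of its 1.0 rad (x of battery_mid in the frame of cradle_mid between -0.01 and 0.01 m and y of battery_mid in the frame of cradle_mid between -0.014 and 0.014 m and z of battery_mid in the frame of cradle_mid between 0.005 and 0.016 m and angle between battery_mid's own z axis and vertical below 0.1 rad and linear speed of battery below 0.03 m/s and contact force between the fingers and battery below 0.1 N and value of joint lever above 0.8 rad and velocity of joint lever below 0.1 rad/s and angular speed of battery below 0.3 rad/s); the robot touches nothing.
It fails at once if the pack is let fall: moving faster than 0.5 m/s while out of the bay and not held (distance between battery_mid and bay_mid above 0.06 m and linear speed of battery above 0.5 m/s and contact force between the fingers and battery below 0.1 N).
It fails at once if a bystander is moved by more than 40 mm (distance of any of hard_drive, driver_a, driver_b, screw_jar, saucer, tea_glass, solder_spool, phone from where it was at the start of the episode above 0.04 m).
It fails at once if the tea glass or the jar is tipped (angle between any of tea_glass, screw_jar's own z axis and vertical above 0.5 rad).
It also fails if it takes over 61 s, if anything falls off the work surface, if the arm or the gripper's body presses on something with over 40 N, if the wrist force passes 120 N, or if a joint passes its speed limit or range.

## Working session

There is one attempt and no reset: what is moved stays moved. The work goes in short steps, Python scripts to look and compute and a shell command to move; the robot and the scene stay as the last step left them, time stands still between calls to the robot, and variables do not carry over. Pictures are saved under pics/ and viewed, at most 10 in all, crops included, and the job is handed in when it is done.

```bash
mkdir -p pics; ls; python3 - <<'E'
from station import ctrl
import cv2,numpy as np
print(ctrl.tcp_to_grasp); o=ctrl.get_obs()
for k in o: print(k,np.round(o[k],3))
for n in("top","side"):
    c=ctrl.camera(n); cv2.imwrite(f"pics/{n}0.png",cv2.resize(c["img"],(800,600),interpolation=cv2.INTER_CUBIC)); print(n,c["intrinsics"],c["R"],c["t"])
E
```

```text
pics
0.1804
time_s 0.0
qpos [ 1.255  0.3    1.522 -0.     1.321 -0.067]
joint_vel [ 0.    -0.    -0.    -0.     0.001 -0.002]
tau [ 3.0000e-03 -5.3180e+01 -3.5275e+01  7.1000e-02  2.4000e-02 -0.0000e+00]
ee_pos [0.135 0.533 0.404]
eef_rot [-3.14  -0.     2.893]
force [ 0.755 -0.376 -0.79 ]
moment [-0.018  0.037 -0.015]
grip_force 0.0
grip_width 0.094
top [[526.65791445   0.         275.64015339]
 [  0.         526.65791445 211.40060931]
 [  0.           0.           1.        ]] [[ 0.01839282 -0.99975085  0.01264721]
 [-0.98135466 -0.02047202 -0.19111237]
 [ 0.19132366 -0.0088963  -0.98148668]] [0.05295983 0.55658271 1.4993966 ]
side [[384.69712221   0.         285.31163876]
 [  0.         384.69712221 208.43473263]
 [  0.           0.           1.        ]] [[-9.55240908e-01 -2.95828653e-01 -4.64742616e-04]
 [-2.11418899e-01  6.83776071e-01 -6.98392678e-01]
 [ 2.06922345e-01 -6.67035001e-01 -7.15714643e-01]] [0.5355762  0.15649011 0.95485428]
```

View pics/top0.png

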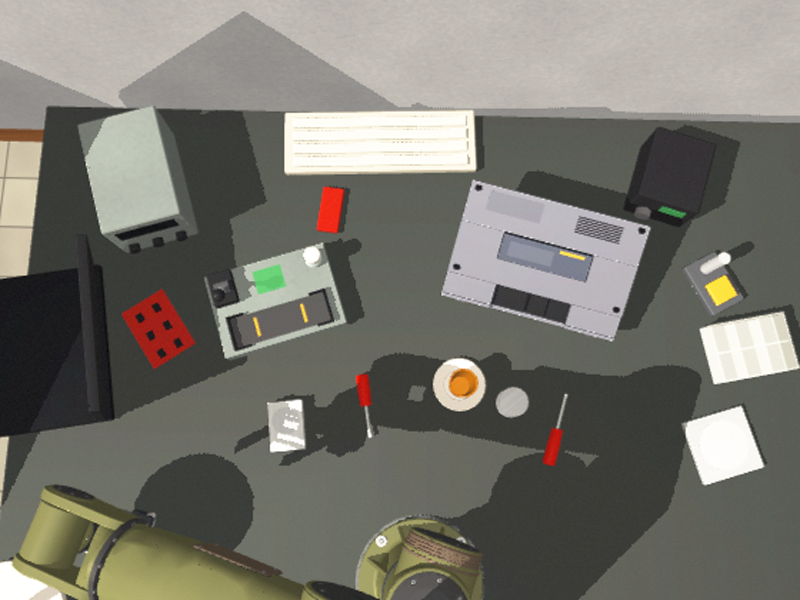

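View pics/side0.png

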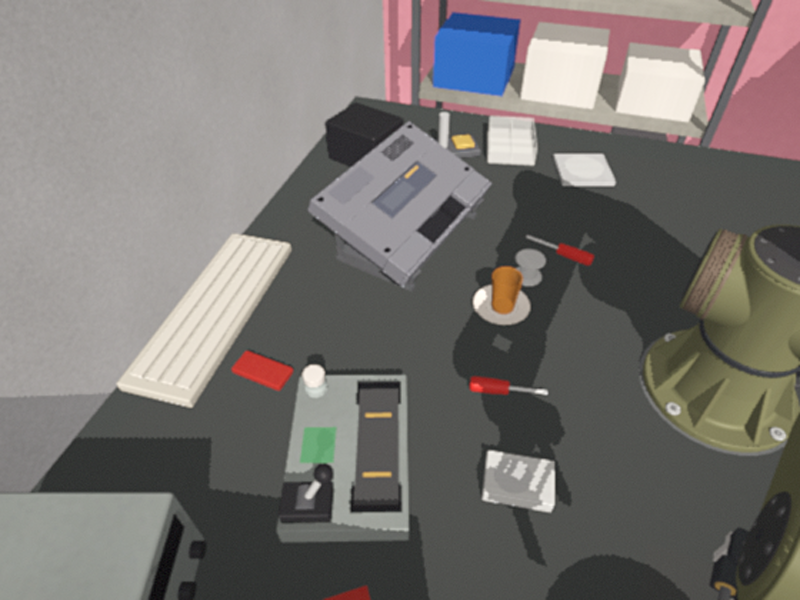

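The top view (800x600 scale) shows the laptop at about (546,260) with its ledge at (531,303), and the tester at (277,300) with the lever at (220,285). I'll fit the poses from corner points.

```bash
cat > vis.py <<'E'
import numpy as np,cv2
from scipy.optimize import least_squares
from scipy.spatial.transform import Rotation as Ro
from station import ctrl
def proj(c,X):
    p=(c["R"]@np.atleast_2d(X).T).T+c["t"]; p=p@c["intrinsics"].T; return p[:,:2]/p[:,2:]
S=Ro.from_euler('y',-22,degrees=True).as_matrix()
def T(p): return Ro.from_euler('z',p[2]).as_matrix(),np.array([p[0],p[1],0])
def lap(p,L): R,t=T(p); return (np.atleast_2d(L)/1e3@S.T+[0,0,.125])@R.T+t   # L: slope frame mm
def tes(p,L): R,t=T(p); return (np.atleast_2d(L)/1e3)@R.T+t
def fit(f,obs,cams,p0):
    def r(p): return np.concatenate([(proj(cams[n],f(p,[k[0] for k in o]))-np.array([k[1] for k in o])*.7).ravel() for n,o in obs.items()])
    s=least_squares(r,p0,loss='soft_l1'); return s.x,s.fun
E
cat > fit.py <<'E'
from vis import *
cams={n:ctrl.camera(n) for n in("top","side")}
lo={"top":[((120,180,0),(474,181)),((120,-180,0),(650,227)),((36,90,0),(503,232)),((36,-90,0),(593,258)),((-16,-90,0),(585,281)),((-16,90,0),(498,257)),((-68,78,0),(497,283)),((-68,-78,0),(570,303))],
"side":[((120,-180,0),(410,122)),((-120,-180,0),(490,184)),((-120,180,0),(405,282)),((120,180,0),(310,207))]}
to={"top":[((90,130,40),(205,275)),((90,-130,40),(323,244)),((-90,-130,40),(345,320)),((-90,130,40),(223,358))],
"side":[((90,-130,40),(303,373)),((-90,-130,40),(407,375)),((-90,130,40),(409,530)),((90,130,40),(281,530))]}
pl,fl=fit(lap,lo,cams,[.6,-.2,-.2]); pt,ft=fit(tes,to,cams,[.55,.3,.2])
print(pl,np.round(fl,1)); print(pt,np.round(ft,1))
def lines(L,f,p,c,im,o,s,col):
    q=((proj(c,f(p,L))-o+.5)*s-.5).astype(int); cv2.polylines(im,[q],True,col,1)
rect=lambda a,b,y,z:[(a,y,z),(b,y,z),(b,-y,z),(a,-y,z)]
pan=[]
for n,boxes in (("top",((300,118),(136,164))),("side",((205,78),(185,250)))):
    for (x,y),f,p,rs in ((boxes[0],lap,pl,[rect(-120,120,180,0),rect(-16,36,90,0),rect(-112,-68,78,-12)]),(boxes[1],tes,pt,[rect(-90,90,130,40),rect(-77,-13,100,40)])):
        s=2.5; im=cv2.resize(cams[n]["img"][y:y+120,x:x+160],None,fx=s,fy=s,interpolation=cv2.INTER_CUBIC)
        for r in rs: lines(r,f,p,cams[n],im,np.array([x,y]),s,(0,0,255))
        if f is tes:
            for q in(0,.1,.2):
                a=q-.5; u=proj(cams[n],tes(p,[(50+80*np.sin(a),95,62+80*np.cos(a))]))[0]-[x,y]; cv2.circle(im,tuple((u*s).astype(int)),4,(0,255,255),1)
        pan.append(im)
cv2.imwrite("pics/fit.png",np.vstack([np.hstack(pan[:2]),np.hstack(pan[2:])]))
E
python3 fit.py
```

```text
[ 0.6301041  -0.23120459 -0.25842699] [-1.1 -1.7  0.4  0.2  1.  -0.1 -0.4 -1.3 -0.4  0.1 -0.7 -0.  -1.1  0.2
  0.4  0.9 -0.8 -0.1  1.5  0.1  2.2 -3.6 -0.3 -4.6]
[0.55752056 0.30935243 0.30037405] [-0.4  0.7  1.2 -0.7  1.8  2.7  1.4  0.3 -1.   1.   1.  -0.4 -0.2  0.3
 -3.6  0.4]
```

View pics/fit.png

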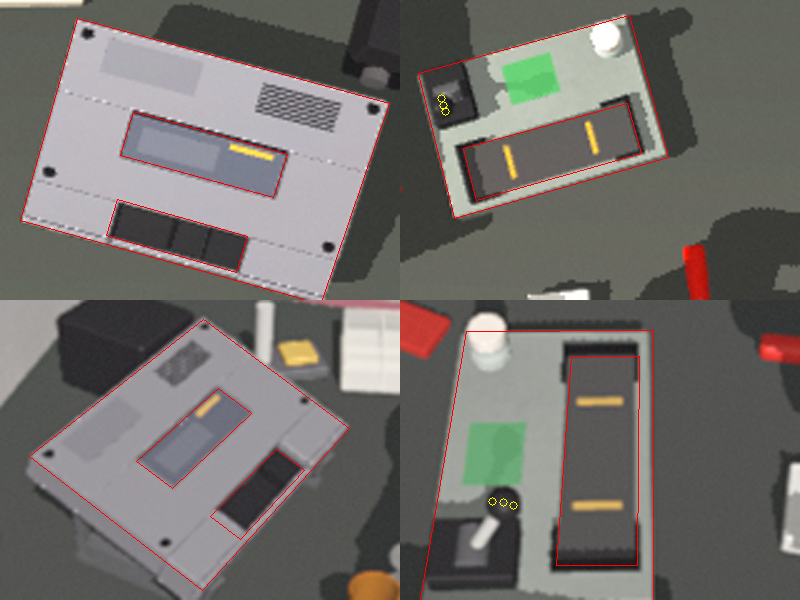

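The overlay fits within 1–2 px. The ledge shows two faint dividing lines, which suggest a middle segment of about 42 mm centred near y≈-13 mm. Next I'll compute the approach.

```bash
cat > go.py <<'E'
from vis import *
PL=np.array([0.6301,-0.2312,-0.2584]); PT=np.array([0.5575,0.3094,0.3004])
RL=T(PL)[0]; s,c=np.sin(np.radians(22)),np.cos(np.radians(22))
RLs=np.column_stack([RL@[0,1,0],RL@[c,0,s],RL@[s,0,-c]])          # tool square to slope, y uphill
RTd=np.column_stack([T(PT)[0]@[0,1,0],T(PT)[0]@[1,0,0],[0,0,-1.]])  # tool down, y along tester x
def go(tip,R,reach=.199):
    o=ctrl.get_obs(); R0=Ro.from_euler('xyz',o["eef_rot"]).as_matrix()
    d=R0.T@(np.asarray(tip).ravel()-R[:,2]*reach-o["ee_pos"])
    print("row cm/rad",np.round(d*100,2),np.round(Ro.from_matrix(R0.T@R).as_rotvec(),3))
def st():
    o=ctrl.get_obs(); R0=Ro.from_euler('xyz',o["eef_rot"]).as_matrix(); tip=o["ee_pos"]+.199*R0[:,2]
    print("t",o["time_s"],"tip",np.round(tip,4),"slope",np.round(((tip-[PL[0],PL[1],.125])@RL@S)*1e3,1),"Ftool",np.round(R0.T@o["force"],1),"w",round(float(o["grip_width"]),4),"q",np.round(o["qpos"],2))
E
python3 - <<'E'
from go import *
c=ctrl.camera("top")
for n,u,z in (("glass",(461,383),.08),("spool",(512,402),.05),("drvA",(363,390),.01),("drvB",(556,440),.01),("hdd",(287,425),.025),("jar",(312,256),.08)):
    p=np.linalg.inv(c["intrinsics"])@[u[0]*.7,u[1]*.7,1]; d=c["R"].T@p; o=-c["R"].T@c["t"]; print(n,np.round(o+d*(z-o[2])/d[2],3))
print(lap(PL,[(-90,-13,40),(-90,-13,-12),(10,0,0)]),tes(PT,[(-45,0,40),(50,95,62)]))
st(); go(lap(PL,[(-90,-13,60)]),RLs)
E
```

```text
glass [ 0.389 -0.073  0.08 ]
spool [ 0.355 -0.179  0.05 ]
drvA [0.377 0.124 0.01 ]
drvB [ 0.282 -0.275  0.01 ]
hdd [0.302 0.276 0.025]
jar [0.643 0.233 0.08 ]
[[ 0.53161514 -0.21861598  0.12837276]
 [ 0.55044797 -0.22359367  0.0801592 ]
 [ 0.63906401 -0.23356927  0.12874607]] [[0.51451518 0.2960844  0.04      ]
 [0.57715019 0.41494085 0.062     ]]
t 0.25 tip [0.1354 0.5329 0.2054] slope [-594.4  612.4  326.8] Ftool [ 2.1  0.6 -1.1] w 0.0942 q [ 1.26  0.3   1.52 -0.    1.32 -0.07]
row cm/rad [-48.71 -63.01   7.33] [-0.301 -0.303  1.559]
```

```bash
python3 -m jog '[[-37,-20,0,0,0,1.1],[-37,-20,0,0,0,1.1],[-37,-20,0,0,0,1.1],[-37,-20,0,0,0,1.1],[-37,-20,0,0,0,1.1],[-37,-20,0,0,0,1.1],[-37,-20,0,0,0,1.1],[-37,-20,0,0,0,1.1]]' 0 20
python3 -c "
from go import *
st(); go(lap(PL,[(-90,-13,60)]),RLs)"
```

```text
time_s: 1.05
ee_pos: [0.4308, 0.2603, 0.4048]
eef_rot: [3.141, -0.0, 1.787]
force: [-0.5, 1.1, 0.8]
grip_width: 0.0334
grip_force: 0.0
t 1.05 tip [0.4309 0.2604 0.2058] slope [-264.8  424.3  194.1] Ftool [ 1.1 -0.2 -0.8] w 0.0334 q [0.47 0.2  1.65 0.   1.29 0.25]
row cm/rad [-45.19  -7.73   7.33] [-0.376 -0.091  0.469]
```

```bash
python3 -m jog '[[-45.2,-7.7,7.3,-0.376,-0.091,0.469],[-45.2,-7.7,7.3,-0.376,-0.091,0.469],[-45.2,-7.7,7.3,-0.376,-0.091,0.469],[-45.2,-7.7,7.3,-0.376,-0.091,0.469],[-45.2,-7.7,7.3,-0.376,-0.091,0.469],[-45.2,-7.7,7.3,-0.376,-0.091,0.469],[-45.2,-7.7,7.3,-0.376,-0.091,0.469],[-45.2,-7.7,7.3,-0.376,-0.091,0.469]]'
python3 -m jog '[[-8,-1.5,1.2,0,0,0]]' >/dev/null
python3 -c "
from go import *
st(); go(lap(PL,[(-90,-13,20)]),RLs)"
```

```text
time_s: 1.85
ee_pos: [0.4503, -0.1345, 0.3417]
eef_rot: [2.757, 0.0, 1.318]
force: [1.5, 0.4, 0.5]
grip_width: 0.0006
grip_force: 0.0
t 1.95 tip [ 0.5055 -0.1991  0.1471] slope [-111.    -0.8   68.7] Ftool [0.5 0.9 0.5] w 0.0008 q [-0.49  0.15  1.9   0.13  0.72 -0.32]
row cm/rad [-1.2   2.1   4.87] [ 0.001 -0.002  0.005]
```

```bash
python3 -m jog '[[-1.2,2.1,4.8,0,0,0],[-1.2,2.1,4.8,0,0,0],[-1.2,2.1,4.8,0,0,0],[-1.2,2.1,4.8,0,0,0]]' >/dev/null
python3 -c "
from go import *
st(); go(lap(PL,[(-90,-13,-12)]),RLs)
im=ctrl.camera('top')['img'][150:250,290:420]; cv2.imwrite('pics/a.png',cv2.resize(im,None,fx=6,fy=6,interpolation=2))"
```

```text
t 2.35 tip [ 0.5384 -0.217   0.1116] slope [-90.6  -9.7  22.2] Ftool [-0.3  0.5  0. ] w 0.0004 q [-0.49  0.28  1.84  0.14  0.66 -0.33]
row cm/rad [-0.29  0.07  3.42] [ 0.001 -0.002  0.006]
```

```bash
python3 -m jog '[[-0.3,0,1.5,0,0,0],[-0.3,0,2.9,0,0,0],[-0.3,0,2.9,0,0,0],[-0.3,0,2.9,0,0,0]]' >/dev/null; S='python3 -c "from go import *;st()"'; eval $S
python3 -m jog '[[0,0,0.4,0,0,0],[0,0,0.4,0,0,0]]' >/dev/null; eval $S
python3 -m jog '[[0,0,0.3,0,0,0],[0,0,0.3,0,0,0]]' >/dev/null; eval $S
python3 -m jog '[[0,0,0.2,0,0,0],[0,0,0.2,0,0,0]]' >/dev/null; eval $S
```

```text
t 2.8 tip [ 0.5482 -0.2228  0.0849] slope [-90.4 -12.8  -6.7] Ftool [ 0.3 -0.1  0.1] w 0.0004 q [-0.49  0.34  1.82  0.15  0.6  -0.35]
t 3.0 tip [ 0.5496 -0.2235  0.0802] slope [-90.8 -13.2 -11.6] Ftool [ 0.5  0.  -0. ] w 0.0004 q [-0.49  0.35  1.82  0.16  0.6  -0.35]
t 3.2 tip [ 0.5505 -0.2239  0.0768] slope [-91.1 -13.3 -15.1] Ftool [ 0.1 -0.1 -1.2] w 0.0003 q [-0.49  0.36  1.82  0.16  0.59 -0.35]
t 3.4 tip [ 0.5512 -0.2241  0.0749] slope [-91.2 -13.3 -17.2] Ftool [-0.6 -0.1 -0.3] w 0.0003 q [-0.49  0.37  1.82  0.16  0.59 -0.35]
```

```bash
S='python3 -c "from go import *;st()"'
for i in 1; do python3 -m jog '[[0,0,0.4,0,0,0],[0,0,0.4,0,0,0]]' >/dev/null; eval $S; done
python3 -m jog '[[0,0,0.3,0,0,0],[0,0,0.3,0,0,0]]' >/dev/null; eval $S
python3 -m jog '[[0,0,0.2,0,0,0],[0,0,0.2,0,0,0]]' >/dev/null; eval $S
```

```text
t 3.6 tip [ 0.5526 -0.2244  0.0709] slope [-91.3 -13.2 -21.5] Ftool [ 0.3  0.4 -0.8] w 0.0006 q [-0.49  0.38  1.82  0.16  0.58 -0.35]
t 3.8 tip [ 0.5539 -0.2248  0.0684] slope [-91.  -13.3 -24.2] Ftool [ 0.8 -0.4  0. ] w 0.0001 q [-0.49  0.38  1.82  0.16  0.58 -0.35]
t 4.0 tip [ 0.5546 -0.225   0.0668] slope [-91.  -13.3 -26. ] Ftool [ 0.3 -0.1 -1.1] w 0.0008 q [-0.49  0.39  1.82  0.16  0.57 -0.35]
```

```bash
S='python3 -c "from go import *;st()"'
python3 -m jog '[[0,0,0.3,0,0,0],[0,0,0.3,0,0,0]]' >/dev/null; eval $S
python3 -m jog '[[0,0,0.4,0,0,0],[0,0,0.4,0,0,0]]' >/dev/null; eval $S
python3 -m jog '[[0,0,0.3,0,0,0],[0,0,0.3,0,0,0]]' >/dev/null; eval $S
```

```text
t 4.2 tip [ 0.5557 -0.2253  0.064 ] slope [-91.  -13.3 -29.1] Ftool [ 0.1 -0.2 -0.9] w 0.0003 q [-0.49  0.39  1.81  0.16  0.57 -0.35]
t 4.4 tip [ 0.5572 -0.2256  0.0601] slope [-91.  -13.3 -33.2] Ftool [-0.6 -0.1 -0.6] w 0.0002 q [-0.48  0.4   1.81  0.16  0.56 -0.35]
t 4.6 tip [ 0.5577 -0.2258  0.0588] slope [-90.9 -13.3 -34.6] Ftool [  0.8 -11.4 -35.6] w 0.0007 q [-0.48  0.4   1.81  0.16  0.56 -0.35]
```

```bash
python3 -c "
from go import *
st()
t=ctrl.camera('top')['img'][150:250,290:423]; s=ctrl.camera('side')['img'][70:220,200:400]; print(ctrl.get_obs()['tau'])
a=cv2.resize(t,(798,600))[:, :]; cv2.imwrite('pics/b.png',np.vstack([cv2.resize(t,(400,300),interpolation=2),cv2.resize(s,(400,300),interpolation=2)]))"
```

```text
t 4.6 tip [ 0.5577 -0.2258  0.0588] slope [-90.9 -13.3 -34.6] Ftool [  0.8 -11.4 -35.6] w 0.0007 q [-0.48  0.4   1.81  0.16  0.56 -0.35]
[ 1.16183728e+00 -3.94941688e+01 -2.93423724e+01  6.33349903e-01
 -3.81636277e+00  2.59908114e-02]
```

View pics/b.png

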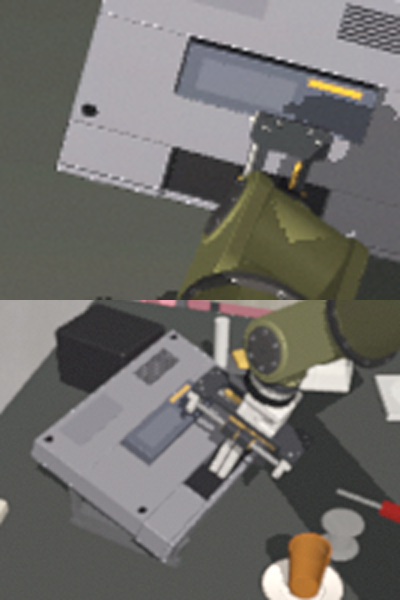

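The top crop shows a dark gap along the pack's uphill edge, which fits a raised pack, and the hard stop came at the expected depth (-34 mm). I'll back off along the normal and check.

```bash
python3 -m jog '[[0,0,-2,0,0,0],[0,0,-7,0,0,0],[0,0,-12,0,0,0],[0,0,-12,0,0,0],[0,0,-12,0,0,0]]' 85 20 
python3 -m jog '[[12,0,0,0,0,0],[12,0,0,0,0,0],[12,0,0,0,0,0],[12,0,0,0,0,0]]' >/dev/null
python3 - <<'E'
from go import *
st()
cs={n:ctrl.camera(n) for n in('top','side')}
out=[]
for n,(x,y) in (('top',(320,140)),('side',(230,95))):
    im=cv2.resize(cs[n]['img'][y:y+75,x:x+100],(800,600),interpolation=2)[::1]
    im=cv2.resize(cs[n]['img'][y:y+75,x:x+100],(400,300),interpolation=2)
    for h,col in ((0,(0,0,255)),(16,(0,255,0))):
        q=((proj(cs[n],lap(PL,[(-16,90,h),(36,90,h),(36,-90,h),(-16,-90,h)]))-[x,y]+.5)*4-.5).astype(int); cv2.polylines(im,[q],True,col,1)
    out.append(im)
cv2.imwrite('pics/c.png',np.vstack(out))
go(lap(PL,[(10,0,60)]),RLs)
E
```

```text
time_s: 5.2
ee_pos: [0.4424, -0.196, 0.354]
eef_rot: [2.756, 0.0, 1.318]
force: [0.3, -0.5, -0.3]
grip_width: 0.0365
grip_force: 0.0
t 5.6 tip [ 0.5449 -0.0961  0.1669] slope [-92.7 108.9  82.7] Ftool [-0.1 -0.1  0.4] w 0.0688 q [-0.24  0.15  1.85 -0.01  0.76  0.01]
row cm/rad [-10.67  10.12   2.24] [-0.003 -0.002  0.006]
```

View pics/c.png

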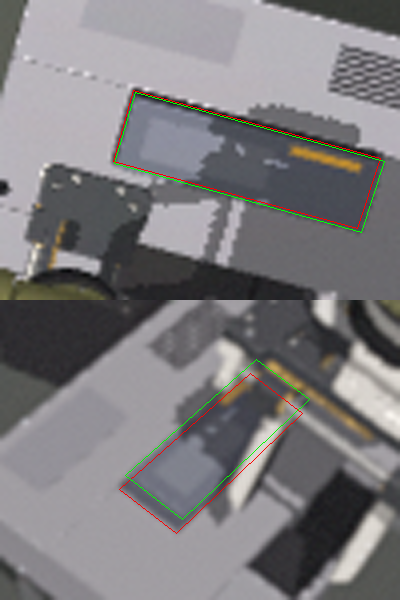

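In the side crop the pack's near end has a darker side face between the red (flush) and green (+16 mm) outlines, so the pack is raised. Next I'll move above it.

```bash
python3 -m jog '[[-10.7,10.1,4.2,0,0,0],[-10.7,10.1,4.2,0,0,0],[-10.7,10.1,4.2,0,0,0],[-10.7,10.1,4.2,0,0,0],[-10.7,10.1,4.2,0,0,0],[-10.7,10.1,4.2,0,0,0]]' 85 35 >/dev/null
python3 - <<'E'
from go import *
st(); go(lap(PL,[(10,0,3)]),RLs)
E
```

```text
t 6.3 tip [ 0.623  -0.2295  0.167 ] slope [ 9.  -0.1 41.7] Ftool [ 0.8 -0.   0.7] w 0.0801 q [-0.44  0.38  1.55  0.09  0.83 -0.23]
row cm/rad [0.05 0.07 3.87] [-0.002 -0.002  0.005]
```

```bash
S='python3 -c "from go import *;st()"'; python3 -m jog '[[0,0,1.5,0,0,0],[0,0.1,3,0,0,0],[0,0.1,3.5,0,0,0],[0,0.1,3.8,0,0,0],[0,0.1,3.8,0,0,0]]' >/dev/null; eval $S
python3 -m jog '[[0,0,0,0,0,0],[0,0,0,0,0,0],[0,0,0,0,0,0],[0,0,0,0,0,0],[0,0,0,0,0,0],[0,0,0,0,0,0],[0,0,0,0,0,0]]' 0 35; eval $S
```

```text
t 6.8 tip [ 0.6385 -0.233   0.1322] slope [10.7  0.4  3.5] Ftool [ 0.2  1.4 -0. ] w 0.0801 q [-0.43  0.45  1.54  0.09  0.78 -0.23]
time_s: 7.5
ee_pos: [0.5664, -0.2146, 0.3175]
eef_rot: [2.758, 0.0, 1.318]
force: [-3.6, 0.9, 4.3]
grip_width: 0.0519
grip_force: 35.0
t 7.5 tip [ 0.6384 -0.2332  0.1329] slope [10.9  0.2  4.1] Ftool [-0.1 -1.9 -5.4] w 0.0519 q [-0.43  0.45  1.54  0.09  0.78 -0.23]
```

```bash
python3 -m jog '[[0,0,-0.8,0,0,0],[0,0,-2,0,0,0],[0,0,-4,0,0,0],[0,0,-7,0,0,0],[0,0,-10,0,0,0],[0,0,-10,0,0,0],[0,0,-10,0,0,0]]'
python3 - <<'E'
from go import *
st(); go(tes(PT,[(-45,0,40+130)]),RTd)
E
```

```text
time_s: 8.2
ee_pos: [0.53, -0.2052, 0.4101]
eef_rot: [2.758, 0.0, 1.318]
force: [-0.1, -0.2, -2.9]
grip_width: 0.0518
grip_force: 35.0
t 8.2 tip [ 0.6022 -0.2239  0.2256] slope [ 11.   -0.  104.1] Ftool [-0.2 -1.1  2.7] w 0.0518 q [-0.44  0.28  1.54  0.09  0.94 -0.23]
row cm/rad [ 48.14 -14.56  -1.46] [ 0.374  0.106 -0.546]
```

```bash
python3 -m jog '[[2,-0.6,-1,0.02,0.01,-0.02],[5,-1.5,-1.5,0.04,0.01,-0.06],[9,-2.7,-1.5,0.07,0.02,-0.1],[13,-3.9,-1.5,0.1,0.03,-0.15],[17,-5.1,-1.5,0.13,0.04,-0.19],[21,-6.3,-1.5,0.16,0.05,-0.24],[24,-7.3,-1.5,0.19,0.05,-0.27],[26,-7.9,-1.5,0.2,0.06,-0.3]]'
python3 - <<'E'
from go import *
st(); go(tes(PT,[(-45,0,40+100)]),RTd)
E
```

```text
time_s: 9.0
ee_pos: [0.5188, 0.0684, 0.3923]
eef_rot: [2.968, 0.026, 1.625]
force: [0.8, -0.2, -2.7]
grip_width: 0.0513
grip_force: 35.0
t 9.0 tip [0.5534 0.0653 0.1963] slope [-112.3  267.   122.3] Ftool [-0.2  0.3  2.8] w 0.0513 q [ 0.06  0.23  1.65 -0.03  1.1   0.02]
row cm/rad [ 2.289e+01 -2.000e-02  4.810e+00] [ 0.17   0.047 -0.243]
```

```bash
python3 -m jog '[[3,0,0.6,0.02,0.01,-0.03],[7,0,1.5,0.05,0.01,-0.07],[11,0,2.3,0.08,0.02,-0.12],[15,0,3.1,0.11,0.03,-0.16],[19,0,4,0.14,0.04,-0.2],[22,0,4.6,0.163,0.045,-0.235],[22.9,0,4.8,0.17,0.047,-0.243],[22.9,0,4.8,0.17,0.047,-0.243]]' >/dev/null
python3 - <<'E'
from go import *
st(); go(tes(PT,[(-45,0,40+60)]),RTd)
cs={n:ctrl.camera(n) for n in('top','side')}
out=[]
for n,(x,y) in (('top',(136,164)),('side',(200,240))):
    im=cv2.resize(cs[n]['img'][y:y+120,x:x+160],(400,300),interpolation=2)
    o=ctrl.get_obs(); R0=Ro.from_euler('xyz',o["eef_rot"]).as_matrix()
    P=np.array([(a,b,c) for c in(.188,.210) for a,b in((-.09,-.026),(.09,-.026),(.09,.026),(-.09,.026))])@R0.T+o["ee_pos"]
    for Q,col in((P[:4],(0,255,255)),(P[4:],(0,0,255))):
        cv2.polylines(im,[((proj(cs[n],Q)-[x,y]+.5)*2.5-.5).astype(int)],True,col,1)
    out.append(im)
cv2.imwrite('pics/d.png',np.vstack(out))
E
```

```text
t 9.8 tip [0.5158 0.2947 0.1404] slope [-221.2  479.2  106. ] Ftool [-0.7  0.3  1.6] w 0.0517 q [ 0.46  0.45  1.47 -0.    1.22  0.16]
row cm/rad [ 0.16 -0.07  4.04] [ 0.001  0.001 -0.002]
```

View pics/d.png

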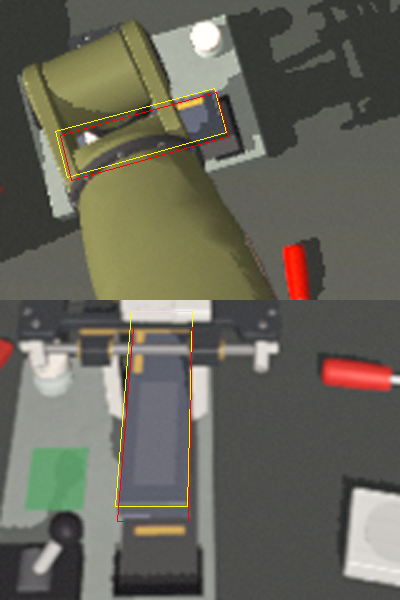

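```bash
S='python3 -c "from go import *;st()"'; python3 -m jog '[[0.2,-0.1,1.5,0,0,0],[0.2,-0.1,4,0,0,0],[0.2,-0.1,6,0,0,0],[0.2,-0.1,7.6,0,0,0],[0.2,-0.1,8.3,0,0,0],[0.2,-0.1,8.5,0,0,0],[0.2,-0.1,8.5,0,0,0]]' >/dev/null; eval $S
python3 -m jog '[[0,0,0.1,0,0,0],[0,0,0.2,0,0,0],[0,0,0.2,0,0,0]]' >/dev/null; eval $S
python3 -c "
from go import *
go(tes(PT,[(-45,0,40+10)]),RTd)"
```

```text
t 10.6 tip [0.5156 0.2955 0.058 ] slope [-252.5  479.9   29.7] Ftool [ 0.1 -0.4  2. ] w 0.0513 q [ 0.46  0.55  1.53 -0.    1.06  0.16]
t 10.9 tip [0.5153 0.2959 0.0556] slope [-253.8  480.2   27.7] Ftool [-0.7 -0.5  2.6] w 0.0517 q [ 0.46  0.55  1.53 -0.    1.05  0.16]
row cm/rad [0.03 0.01 0.56] [ 0.004  0.001 -0.003]
```

```bash
S='python3 -c "from go import *;st()"'; python3 -m jog '[[0,0,0.15,0,0,0],[0,0,0.3,0,0,0],[0,0,0.3,0,0,0]]' >/dev/null; eval $S
python3 -m jog '[[0,0,0.15,0,0,0],[0,0,0.15,0,0,0]]' >/dev/null; eval $S
python3 -m jog '[[0,0,0.1,0,0,0],[0,0,0.1,0,0,0]]' >/dev/null; eval $S
```

```text
t 11.2 tip [0.5151 0.2958 0.0521] slope [-255.3  480.1   24.5] Ftool [-0.3  0.2  2. ] w 0.0517 q [ 0.46  0.56  1.54 -0.    1.05  0.16]
t 11.4 tip [0.5153 0.2959 0.051 ] slope [-255.5  480.2   23.4] Ftool [ 0.5  0.3 -0.3] w 0.0519 q [ 0.46  0.56  1.54 -0.    1.04  0.16]
t 11.6 tip [0.5153 0.2959 0.0509] slope [-255.5  480.3   23.4] Ftool [ -1.2  -5.3 -11.6] w 0.0519 q [ 0.46  0.56  1.54 -0.    1.04  0.16]
```

```bash
python3 -m jog '[[0,0,-0.1,0,0,0],[0,0,-0.1,0,0,0],[0,0,-0.1,0,0,0],[0,0,-0.1,0,0,0],[0,0,-0.1,0,0,0]]' 75; python3 -m jog '[[0,0,-1,0,0,0],[0,0,-4,0,0,0],[0,0,-8,0,0,0],[0,0,-12,0,0,0],[0,0,-15,0,0,0],[0,0,-15,0,0,0],[0,0,-15,0,0,0]]' 0
python3 -m jog '[[-25,0,0,0,0,0],[-25,0,0,0,0,0],[-25,0,0,0,0,0],[-25,0,0,0,0,0],[-25,0,0,0,0,0],[-25,0,0,0,0,0]]' >/dev/null
python3 - <<'E'
from go import *
st()
cs={n:ctrl.camera(n) for n in('top','side')}
out=[]
for n,(x,y) in (('top',(136,164)),('side',(185,240))):
    im=cv2.resize(cs[n]['img'][y:y+120,x:x+160],(400,300),interpolation=2)
    for h in (40,62): cv2.polylines(im,[((proj(cs[n],tes(PT,[(-71,90,h),(-19,90,h),(-19,-90,h),(-71,-90,h)]))-[x,y]+.5)*2.5-.5).astype(int)],True,(0,0,255 if h>50 else 120),1)
    for q in(0,.2): cv2.circle(im,tuple(((proj(cs[n],tes(PT,[(50+80*np.sin(q-.5),95,62+80*np.cos(q-.5))]))[0]-[x,y])*2.5).astype(int)),4,(0,255,255),1)
    out.append(im)
cv2.imwrite('pics/e.png',np.vstack(out))
E
```

```text
time_s: 12.1
ee_pos: [0.5145, 0.2957, 0.2497]
eef_rot: [3.138, 0.001, 1.868]
force: [-0.3, 0.7, -0.9]
grip_width: 0.0704
grip_force: 0.0
time_s: 12.8
ee_pos: [0.5137, 0.2956, 0.4004]
eef_rot: [3.137, 0.001, 1.868]
force: [-0.1, -0.5, -0.7]
grip_width: 0.0182
grip_force: 0.0
t 13.4 tip [0.5884 0.0516 0.1993] slope [-76.5 262.7 111.1] Ftool [0.6 0.1 0.3] w 0.0002 q [ 0.03  0.39  1.41 -0.    1.34 -0.27]
```

View pics/e.png

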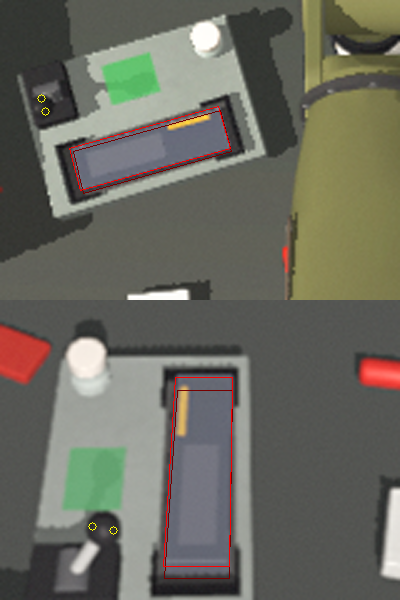

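The pack is seated in the cradle, matching the model outline in both views. The ball sits at lever angle ≈0.1 rad (side crop (103,528)). Before throwing the lever I'll check clearance to the grey box behind it.

```bash
python3 - <<'E'
from go import *
c=ctrl.camera("top")
for u,z in (((196,237),0),((120,250),0),((182,217),.15),((182,217),.05)):
    p=np.linalg.inv(c["intrinsics"])@[u[0]*.7,u[1]*.7,1]; d=c["R"].T@p; o=-c["R"].T@c["t"]; print(u,z,np.round(o+d*(z-o[2])/d[2],3))
print(tes(PT,[(148,132,0),(148,58,0),(60,95,0),(-25,95,0)]))
go(tes(PT,[(-25,95,175)]),RTd)
E
```

```text
(196, 237) 0 [0.7   0.494 0.   ]
(120, 250) 0 [0.668 0.655 0.   ]
(182, 217) 0.15 [0.698 0.485 0.15 ]
(182, 217) 0.05 [0.729 0.513 0.05 ]
[[0.65981319 0.47928235 0.        ]
 [0.68170996 0.4085962  0.        ]
 [0.58670237 0.41789987 0.        ]
 [0.50550882 0.39274817 0.        ]]
row cm/rad [34.5   2.03  2.5 ] [ 0.002 -0.    -0.003]
```

```bash
python3 -m jog '[[34.5,2,2.5,0,0,0],[34.5,2,2.5,0,0,0],[34.5,2,2.5,0,0,0],[34.5,2,2.5,0,0,0],[34.5,2,2.5,0,0,0],[34.5,2,2.5,0,0,0],[34.5,2,2.5,0,0,0],[34.5,2,2.5,0,0,0]]' 0 >/dev/null
python3 -m jog '[[0,0,3,0,0,0],[0,0,6,0,0,0],[0,0,6,0,0,0],[0,0,6,0,0,0]]' >/dev/null
python3 - <<'E'
from go import *
st(); go(tes(PT,[(60,95,115)]),RTd)
E
```

```text
t 14.75 tip [0.5058 0.3929 0.1164] slope [-262.5  571.6   96.8] Ftool [-0.1  0.6 -1.1] w 0.0004 q [ 0.6   0.58  1.34 -0.    1.22  0.31]
row cm/rad [-0.    8.53  0.17] [ 0.003  0.001 -0.002]
```

```bash
S='python3 -c "from go import *;st()"'; python3 -m jog '[[0,1.5,0.1,0,0,0],[0,3,0.1,0,0,0],[0,4.5,0.1,0,0,0],[0,6,0.1,0,0,0],[0,7,0.1,0,0,0],[0,8,0.1,0,0,0],[0,8.3,0.1,0,0,0],[0,8.3,0.1,0,0,0]]' >/dev/null; eval $S
python3 -m jog '[[0,0.3,0,0,0,0],[0,0.3,0,0,0,0]]' >/dev/null; eval $S
python3 -m jog '[[0,0.3,0,0,0,0],[0,0.3,0,0,0,0]]' >/dev/null; eval $S
```

```text
t 15.55 tip [0.5859 0.4171 0.1165] slope [-196.4  615.5   70.1] Ftool [-0.8  0.1  0.3] w 0.0001 q [ 0.57  0.76  1.05 -0.    1.33  0.27]
t 15.75 tip [0.5885 0.4178 0.1157] slope [-194.5  616.8   68.6] Ftool [0.3 0.6 0.3] w 0.0004 q [ 0.57  0.76  1.04 -0.    1.34  0.27]
t 15.95 tip [0.5914 0.4186 0.1153] slope [-192.3  618.4   67.2] Ftool [-0.  -0.1 -0.8] w 0.0004 q [ 0.57  0.77  1.02 -0.    1.34  0.27]
```

```bash
S='python3 -c "from go import *;st()"'; python3 -m jog '[[0,0.3,0,0,0,0],[0,0.3,0,0,0,0]]' >/dev/null; eval $S
python3 -m jog '[[0,-1.5,0,0,0,0],[0,-3,0,0,0,0],[0,-3,-5,0,0,0],[0,-3,-9,0,0,0],[0,-3,-9,0,0,0]]' >/dev/null
python3 -m jog '[[-30,-3,0,0,0,0],[-30,-3,0,0,0,0],[-30,-3,0,0,0,0],[-30,-3,0,0,0,0],[-30,-3,0,0,0,0],[-30,-3,0,0,0,0],[-30,-3,0,0,0,0]]' >/dev/null
python3 - <<'E'
from go import *
st()
out=[]
cs={n:ctrl.camera(n) for n in('top','side')}
for n,(x,y) in (('top',(136,164)),('side',(185,240))):
    im=cv2.resize(cs[n]['img'][y:y+120,x:x+160],(400,300),interpolation=2)
    for h in (62,): cv2.polylines(im,[((proj(cs[n],tes(PT,[(-71,90,h),(-19,90,h),(-19,-90,h),(-71,-90,h)]))-[x,y]+.5)*2.5-.5).astype(int)],True,(0,0,255),1)
    for q in(.8,1.): cv2.circle(im,tuple(((proj(cs[n],tes(PT,[(50+80*np.sin(q-.5),95,62+80*np.cos(q-.5))]))[0]-[x,y])*2.5).astype(int)),4,(0,255,255),1)
    out.append(im)
for n in cs: out.append(cv2.resize(cs[n]['img'],(400,300)))
cv2.imwrite('pics/f.png',np.hstack([np.vstack(out[:2]),np.vstack(out[2:])]))
E
```

```text
t 16.15 tip [0.5921 0.419  0.1151] slope [-191.9  618.9   66.8] Ftool [ -2.4 -20.9  -8.3] w 0.0002 q [ 0.57  0.78  1.01 -0.    1.35  0.27]
t 17.35 tip [0.6253 0.1095 0.2047] slope [-55.2 328.2 108.2] Ftool [ 0.4 -0.4  0.8] w 0.0004 q [ 0.12  0.49  1.26 -0.    1.39 -0.18]
```

View pics/f.png

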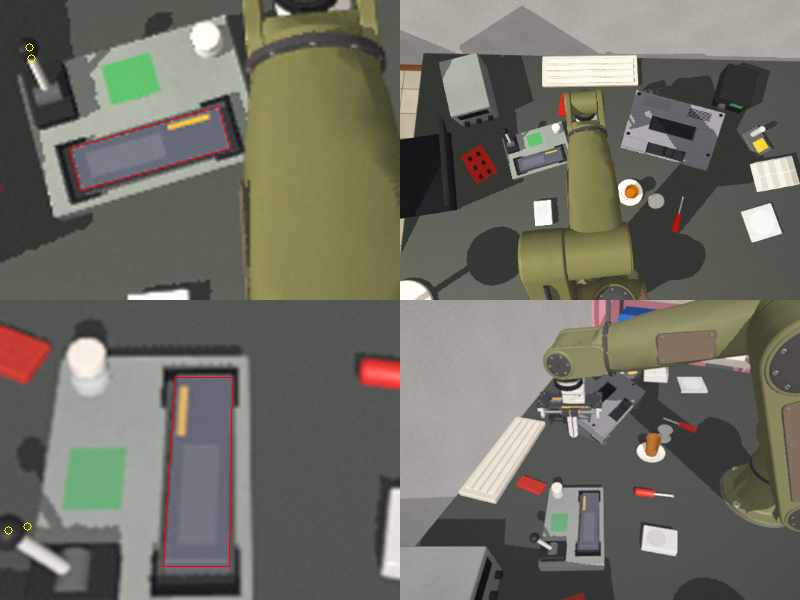

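The lever hit its hard stop (21 N) and the ball is at the 1.0 rad mark. The pack is seated, the bystanders are in place and the arm is clear, so I'll hand in.

```bash
python3 -c "
from station import ctrl
print(ctrl.hand_in())"
```

```text
the job is handed in; nothing more can be done
None
```

The job is handed in at about 17 s of the 61 s limit: the catch was pressed to its stop, the pack lifted out and laid flat in the cradle and let go, and the lever then pushed to its hard stop. The cameras confirmed the pack and lever positions, but hand-in returned no verdict.

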